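# Open the grit hopper for brushing out

### The arm

A 7-joint arm with a two-finger parallel gripper is mounted at the origin on the work surface. World frame = base frame: x ahead of the robot, y to its left, z up, the work surface at z = 0. Lengths are in m, angles in rad, forces in N, time in s.
With the tool pointing down it reaches from about 0.4 to 0.9 m from the base axis. Payload 5.5 kg.
Tool frame: the origin (TCP) lies at the very end of the fingers, on their centre line; the grasp point (between the pads) lies robot.grip_point_offset behind it (robot.grip_point_offset is the distance from the TCP to the grasp point, in m); z points along the fingers, y is the line along which they close (so a half turn about z gives the same grasp; the last joint's range is limited). The gripper opens to 92 mm and grips with 3 to 60 N. Pads are 19 mm wide; open, the fingers measure 130 mm over their backs; the gripper's body (75 mm by 190 mm) begins 47 mm behind the grasp point.
Start: joints at [1.54, 0.501, -0.427, 1.55, 0.221, 1.138, -0.21], TCP at [0.188, -0.622, 0.227] pointing down, gripper open.
Joint ranges: [-2.88, 2.88], [-0.31, 2.03], [-1.54, 1.56], [0.2, 2.42], [-1.41, 4.55], [0.19, 2.02], [-2.57, 2.57]. Speed limits (rad/s): [2.57, 2.57, 3.14, 3.14, 3.14, 3.14, 3.14].

### API

Orientations are given as [roll, pitch, yaw] about the fixed x, y, z axes, in that order (R = Rz(yaw) Ry(pitch) Rx(roll)).
In Python, from cell import robot gives the robot as it stands.
- The arm moves only by the tool jog_arm, never from a script. Its argument "deltas" is text: rows parted by semicolons, each of 4 numbers parted by spaces: the shift along the tool's x, y, z in cm, then the turn about the tool's z in degrees. A call has 1 to 5 rows; each row is the pose to reach, as a shift and turn from the pose commanded when the call began, along the tool's axes at that moment; what a row does not reach only later rows make up. A row lasts 1/8 s, in which the tool goes at most 62.5 mm and 10.7 degrees, less where a joint would pass 70% of its speed; a pose out of reach is approached as far as the arm can. A call with a gripper value outside its range is refused whole. "gripper" is the finger opening in cm, from 0 to 9.18, set as the call begins (left out, the last holds). The fingers move at their own pace and stop on an object; "squeeze" is the grip in N (left out, the last holds). Time passes only in rows, so rows that repeat a pose let the fingers close. It gives the time, the measured TCP pose, the force, the opening and the grip force at its end, in the units of the state.
- robot.get_state(): the state, without advancing time (a new reading comes with each control period).
- robot.camera(name): name is "scene" or "top" or "wrist"; returns the picture (480x640x3 uint8, red, green, blue); there is no depth.
- robot.get_calibration(name): a dict with "camera_matrix" (3x3 intrinsics, pixels), "world_from_camera" (4x4, takes a point from camera to world coordinates); the wrist camera has in their place "mount" (4x4, takes a point from camera to tool coordinates, whose origin is the TCP and whose axes are the flange's). Camera axes: x right, y up, looking along -z (the intrinsics and any distortion apply to the point x, -y, -z); pixel columns grow to the right and rows downward; lengths in m; the calibration is good to about 2 mm. A picture is of the moment at which its call begins: read the wrist's pose just before it. get_calibration takes no time and is no camera call.
- robot.close_job(): hands the job in; it is judged then, once.
The state is a dict: "time_s": time; "joint_pos": joint angles; "dq": joint speeds; "joint_efforts": joint torques, N m; "tool_pos": TCP position; "ee_rot": TCP orientation; "wrist_force": force on the tool from outside, world axes, zero at the start; "ft_torque": the same for the moment, N m; "opening": opening from 0.0 (shut) to 1.0 (fully open); "gripper_force": force on a finger pad.
Only numpy, scipy, OpenCV 4.12 (cv2) and the standard library are available. Lean on these libraries where they do the work, as an engineer would, in place of code of your own. Each camera call takes 0.05 s, during which the arm holds its last target. There are 200 camera calls.

### The job

The empty grit hopper on the bench is to be brushed out, so open it up for me: lift its loose lid off by the knob and lay it down gently (do not drop it), knob up, in the middle of the black rubber mat. Then take the upright handle of the sprung slide gate at the hopper's foot, pull the slide out until its crossbar is level with the two index lugs beside the rails, and hold it there against its spring: finish with the handle still gripped and the gate at the mark, because it snaps shut when let go. Leave the pan, the brush and the other tools and tins on the bench where they are.

Things in the scene. Friction and masses are not known exactly. Their poses are not given: they have to be found in the camera images.
- hopper: Sheet-steel grit hopper bolted to the bench: funnel with rim 160 mm across, rim top 230 mm up, on four legs (feet in a 220 mm square). Origin on the bench under the funnel's axis, z up; -x is the way the slide pulls out. Two gate rails (88 mm over all, tops 123 mm up) run to an end bar 250 mm from the axis; beside the handle nothing is higher than 136 mm. Spring tube behind, to x = 170 mm.
- lid: Loose steel lid on the hopper's rim, 172 mm across, 0.2 to 0.45 kg, round. Origin at the centre of its underside, z up: lip 140 mm across from z 0 to 8 mm (drops loosely into the rim), disc 8 to 12 mm, thin stem to 27 mm, black knob 34 mm across from 27 to 51 mm (grip at z = 40 mm). On the mat its origin is 4 mm above the bench.
- mat: Black rubber bench mat, 250 x 250 mm, 4 mm thick, fixed on the bench on the other side from the hopper, empty. Origin at the centre of its underside.
- travel (a joint): Travel of the slide gate in m: 0 shut (where its spring pulls it), 0.055 open with the crossbar level with the index lugs, 0.078 at the end stop. The spring pulls with about 4 N at 0 and 12 N at 0.055 and shuts the gate at once when let go.
- slide: The slide gate, by its black upright handle: flat-sided grip 26 mm along the pull x 22 mm across (pinch these faces), 4 to 58 mm above its origin, cap 30 x 28 mm to 67 mm. It stands mid-way on a steel crossbar (98 x 10 mm) lying across the rails. Origin at its foot, on the crossbar, 130 mm above the bench, 155 mm from the hopper's axis when shut; axes as the hopper's (pulls along -x).
- open_mark (a point): The mark: mid-point between the two index lugs (dark steel blocks, 10 mm along the pull, just outside the rails, 58 mm either side of the middle, tops 135 mm above the bench). The slide's origin coincides with this point when the gate is at the mark. Fixed to the hopper, 210 mm from its axis.
- pan: Bystander: aluminium bowl, 110 mm across, 45 mm high, under the hopper's spout. Origin at the centre of its underside.
- brush: Bystander: flat brush 200 mm long lying between hopper and mat, nearer the robot. Origin under its middle.
- jar: Bystander: glass jar, 60 mm across, 85 mm high, standing between hopper and mat. Origin at the centre of its underside.
- screwdriver: Bystander: wooden-handled screwdriver 190 mm long, lying at the right, near the robot. Origin under its middle.
- tin: Bystander: steel tin 96 mm across, 110 mm high, at the left of the bench. Origin at the centre of its underside.
- plane: Bystander: wooden smoothing plane 200 x 62 mm, about 105 mm high, at the right of the bench. Origin under its middle.
- mallet: Bystander: wooden mallet 290 mm long, head 58 mm high, lying at the left, near the robot. Origin under its middle.
Mind the look-alikes: they are no part of the job. Leave any pink or turquoise look-alike of the lid alone.

How it is judged:
On the way, in this order (a step that is already met when the one before it is completed fails the run):
1. the lid is lifted clear of the hopper, gate still shut (height (world z) of lid above 0.245 m and value of joint travel below 0.01 m), for 0.1 s.
2. the lid lies knob up on the mat, let go and at rest, gate still shut (horizontal distance between lid and mat below 0.06 m and height (world z) of lid below 0.012 m and angle between lid's own z axis and vertical below 0.12 rad and linear speed of lid below 0.03 m/s and contact force between each of the arm, the fingers and lid below 0.1 N and value of joint travel below 0.01 m), for 0.2 s.
At the end, for the whole second after the job is handed in: The lid lies flat and knob up on the mat, its centre within 60 mm of the mat's, at rest and untouched; the slide gate stands within 7 mm of the open mark (joint 48 to 62 mm) and the fingers are still holding its handle (over 3 N) (horizontal distance between lid and mat below 0.06 m and height (world z) of lid below 0.012 m and angle between lid's own z axis and vertical below 0.12 rad and linear speed of lid below 0.03 m/s and contact force between each of the arm, the fingers and lid below 0.1 N and value of joint travel between 0.048 and 0.062 m and contact force between the fingers and slide above 3 N); the arm keeps its last pose, push and grip.
It fails at once if the lid is dropped (falls free at more than 0.6 m/s, about 20 mm) (contact force between the fingers and lid below 0.05 N and linear speed of lid above 0.6 m/s).
It fails at once if a bystander is shifted by more than 30 mm (distance of any of pan, brush, jar, screwdriver, tin, plane, mallet from where it was at the start of the episode above 0.03 m).
It also fails if it takes over 58 s, if anything falls off the work surface, if the arm or the gripper's body presses on something with over 40 N, if the wrist force passes 120 N, or if a joint passes its speed limit or range.

## Working session

There is one attempt and no reset: what is moved stays moved. The work goes in short steps, Python scripts to look and compute and a tool call to move; the robot and the scene stay as the last step left them, time stands still between calls to the robot, and variables do not carry over. Pictures are saved under pics/ and viewed, at most 10 in all, crops included, and the job is handed in when it is done.

Besides the shell and the picture viewer there is one more tool, called after ">>>" in YAML: its name, and indented under it one key for each argument. jog_arm: Moves the arm, as the interface text tells. Its arguments: {"type":"object","properties":{"deltas":{"type":"string"},"gripper":{"type":"number"},"squeeze":{"type":"number"}},"required":["deltas"]}

```bash
mkdir -p pics; ls; python3 - <<'E'
from cell import robot
import cv2,numpy as np
np.set_printoptions(precision=4,suppress=True)
for n in("scene","top"):
    cv2.imwrite(f"pics/{n}0.png",robot.camera(n)[:,:,::-1]); c=robot.get_calibration(n); print(n,c)
print(robot.get_calibration("wrist"),robot.grip_point_offset)
s=robot.get_state();print(s)
E
```

```text
pics
scene {'camera_matrix': array([[544.1903,   0.    , 313.7398],
       [  0.    , 544.1903, 237.9591],
       [  0.    ,   0.    ,   1.    ]]), 'world_from_camera': array([[ 0.649 , -0.6099,  0.4548,  1.2033],
       [ 0.7606,  0.5332, -0.3704, -0.5108],
       [-0.0166,  0.5863,  0.8099,  1.3822],
       [ 0.    ,  0.    ,  0.    ,  1.    ]])}
top {'camera_matrix': array([[497.1504,   0.    , 328.6833],
       [  0.    , 497.1504, 235.2411],
       [  0.    ,   0.    ,   1.    ]]), 'world_from_camera': array([[-0.0255,  0.9978, -0.0611,  0.4578],
       [-0.9995, -0.0244,  0.0185,  0.0447],
       [ 0.0169,  0.0616,  0.998 ,  1.7707],
       [ 0.    ,  0.    ,  0.    ,  1.    ]])}
{'camera_matrix': array([[349.9543,   0.    , 319.8987],
       [  0.    , 349.9543, 243.9411],
       [  0.    ,   0.    ,   1.    ]]), 'mount': array([[ 0.0004,  0.9515,  0.3076,  0.0838],
       [ 1.    , -0.0002, -0.0005,  0.0014],
       [-0.0004,  0.3076, -0.9515, -0.158 ],
       [ 0.    ,  0.    ,  0.    ,  1.    ]])} 0.0188
{'time_s': 0.1, 'joint_pos': array([ 1.5402,  0.5017, -0.4268,  1.5513,  0.2208,  1.1383, -0.2103]), 'dq': array([-0.0007, -0.001 , -0.0001, -0.0027, -0.0007,  0.0007,  0.0003]), 'joint_efforts': array([ -0.0115, -56.7873,  -5.8379, -27.9914,  -0.0688,   0.0242,
         0.    ]), 'tool_pos': array([ 0.1879, -0.6216,  0.2258]), 'ee_rot': array([-3.1399, -0.    ,  0.2938]), 'wrist_force': array([-0.1355, -0.453 , -0.8151]), 'ft_torque': array([-0.0355,  0.0434,  0.0338]), 'gripper_force': 0.0, 'opening': 1.0017826421012683}
```

View pics/top0.png

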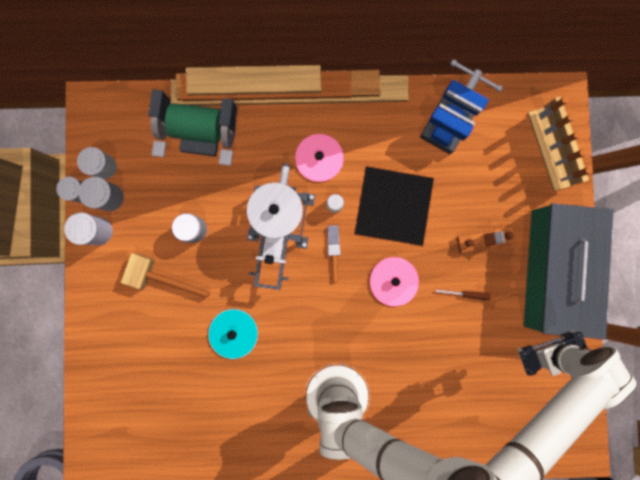

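View pics/scene0.png

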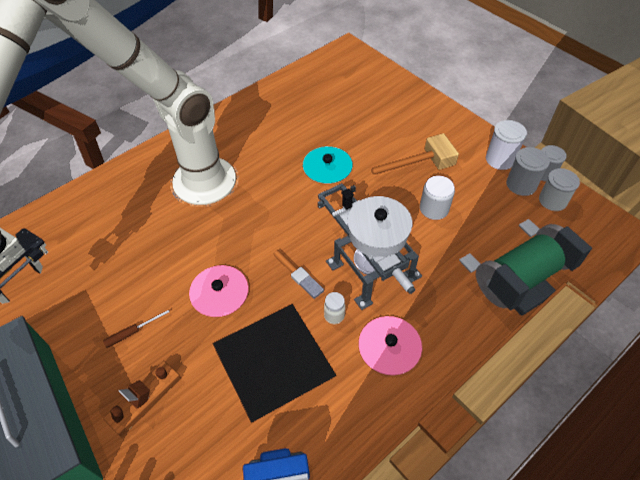

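The top view shows the steel-grey lid on the hopper at about (275,210) with its knob at (274,209). The gate handle is at (269,259) and the mat at (395,206). 

Lid look-alikes in the top view are pink (319,157), pink (395,281) and turquoise (233,334). I choose the grey one on the hopper. In the scene view its knob is at (380,214), the handle at (348,197) and the mat at (275,362).

```bash
cat > h.py <<'E'
import cv2,numpy as np
from cell import robot
np.set_printoptions(precision=4,suppress=True)
def ray(n,uv,T=None):
    c=robot.get_calibration(n);K=c["camera_matrix"]
    T=c["world_from_camera"] if T is None else T
    d=np.array([(uv[0]-K[0,2])/K[0,0],-(uv[1]-K[1,2])/K[1,1],-1.])
    return T[:3,3],T[:3,:3]@d
def onz(n,uv,z,T=None):
    o,d=ray(n,uv,T);return o+d*(z-o[2])/d[2]
def tri(a,b):
    A=np.zeros((3,3));B=np.zeros(3)
    for o,d in(a,b):
        d=d/np.linalg.norm(d);P=np.eye(3)-np.outer(d,d);A+=P;B+=P@o
    return np.linalg.solve(A,B)
def dark(img,box,t=60):
    """largest dark blob in box(x0,y0,x1,y1): centroid, area, contour"""
    x0,y0,x1,y1=box;m=(img[y0:y1,x0:x1].max(2)<t).astype(np.uint8)
    cs,_=cv2.findContours(m,cv2.RETR_EXTERNAL,cv2.CHAIN_APPROX_NONE)
    c=max(cs,key=cv2.contourArea);M=cv2.moments(c)
    return np.array([M["m10"]/M["m00"]+x0,M["m01"]/M["m00"]+y0]),M["m00"],c+[x0,y0]
def wrist():
    """picture and world_from_camera"""
    from scipy.spatial.transform import Rotation as R
    s=robot.get_state();T=np.eye(4);T[:3,:3]=R.from_euler("xyz",s["ee_rot"]).as_matrix();T[:3,3]=s["tool_pos"]
    return robot.camera("wrist"),T@robot.get_calibration("wrist")["mount"],s
E
python3 - <<'E'
from h import *
t=cv2.imread("pics/top0.png")[:,:,::-1];s=cv2.imread("pics/scene0.png")[:,:,::-1]
kt,a,_=dark(t,(262,198,286,222));ks,b,_=dark(s,(368,202,394,226));print("knob",kt,a,ks,b,onz("top",kt,.262),onz("scene",ks,.262),tri(ray("top",kt),ray("scene",ks)))
ht,a,_=dark(t,(260,250,280,270));hs,b,_=dark(s,(340,184,357,210));print("handle",ht,a,hs,b,onz("top",ht,.19),onz("scene",hs,.165))
for n,i,box in(("top",t,(345,160,445,255)),("scene",s,(200,295,345,430))):
    c,a,k=dark(i,box);q=cv2.boxPoints(cv2.minAreaRect(k));print("mat",c,a,onz(n,c,.004),"\n",np.array([onz(n,p,.004) for p in q]))
crop=np.hstack([cv2.resize(t[185:295,235:345],(400,400),interpolation=2),cv2.resize(s[170:310,310:450],(400,400),interpolation=2)])
cv2.imwrite("pics/crop.png",crop[:,:,::-1])
E
```

```text
knob [273.2881 208.7119] 40.5 [380.4263 214.1053] 95.0 [0.6352 0.1834 0.262 ] [0.6306 0.183  0.262 ] [0.6337 0.1818 0.2661]
handle [268.8431 259.1029] 34.0 [347.6116 197.6186] 166.5 [0.4835 0.2071 0.19  ] [0.4745 0.2143 0.165 ]
mat [393.8096 205.682 ] 4340.0 [ 0.6663 -0.2239  0.004 ] 
 [[ 0.571  -0.0824  0.004 ]
 [ 0.8084 -0.129   0.004 ]
 [ 0.7629 -0.3668  0.004 ]
 [ 0.5257 -0.3181  0.004 ]]
mat [272.8818 361.6555] 7779.5 [ 0.6695 -0.2298  0.004 ] 
 [[ 0.518  -0.3234  0.004 ]
 [ 0.5693 -0.0589  0.004 ]
 [ 0.8185 -0.1307  0.004 ]
 [ 0.7607 -0.3696  0.004 ]]
```

View pics/crop.png

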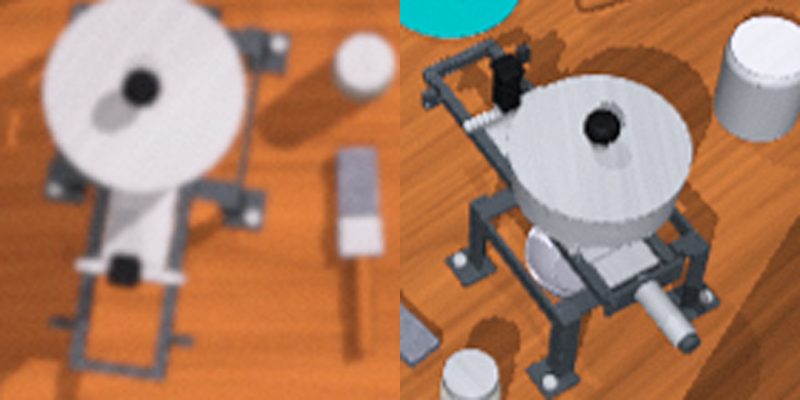

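The crop confirms the choice: the steel-grey lid with its black knob sits on the hopper, and the black handle stands on the pale crossbar between the rails, with the gate shut. Next I raise the arm and travel across.

>>> jog_arm:
  deltas: "0 0 -6 0; 0 0 -12 5; 2 -2 -17 10; 6 -6 -19 18; 10 -10 -19 26"
  gripper: 9.1

```text
time_s: 0.72
tool_pos: [0.2563, -0.4968, 0.4186]
ee_rot: [3.139, -0.003, -0.165]
wrist_force: [0.4, -0.2, -0.4]
opening: 0.994
gripper_force: 0.0
```

```bash
cat >> h.py <<'E'
def go(x,y,z,yaw=None,s=None):
    """jog numbers (cm, deg) from the present pose to a world TCP pose, tool down"""
    s=s or robot.get_state();w=s["ee_rot"][2];d=(np.array([x,y,z])-s["tool_pos"])*100
    t=0 if yaw is None else np.degrees((w-np.radians(yaw)+np.pi)%(2*np.pi)-np.pi)
    print("t",round(s["time_s"],2),"pose",s["tool_pos"],"yaw",np.degrees(w).round(1),"jog",np.round([np.cos(w)*d[0]+np.sin(w)*d[1],np.sin(w)*d[0]-np.cos(w)*d[1],-d[2],t],2))
E
python3 -c "
from h import *
go(.44,-.1,.42,-9.3);go(.57,.19,.42,-9.3)"
```

```text
t 0.72 pose [ 0.2563 -0.4968  0.4186] yaw -9.5 jog [ 11.6  -42.16  -0.14  -0.16]
t 0.72 pose [ 0.2563 -0.4968  0.4186] yaw -9.5 jog [ 19.66 -72.9   -0.14  -0.16]
```

>>> jog_arm:
  deltas: "2 -6 0 0; 4 -12 0 0; 6 -18 0 0; 8 -23.5 0 0; 10 -29 0 0"

```text
time_s: 1.35
tool_pos: [0.4004, -0.225, 0.4166]
ee_rot: [3.141, 0.0, -0.16]
wrist_force: [0.6, 0.1, -1.1]
opening: 0.992
gripper_force: 0.0
```

>>> jog_arm:
  deltas: "2 -5.5 0 0; 4 -11 0 0; 6 -16.5 0 0; 8 -22 0 0; 10 -27.5 0 0"

```text
time_s: 1.98
tool_pos: [0.543, 0.0297, 0.4166]
ee_rot: [3.141, -0.0, -0.161]
wrist_force: [0.3, -1.1, 0.7]
opening: 0.99
gripper_force: 0.0
```

```bash
python3 -c "
from h import *
go(.58,.19,.42,-9.3)"
```

```text
t 1.98 pose [0.543  0.0297 0.4166] yaw -9.2 jog [  1.08 -16.42  -0.34   0.07]
```

>>> jog_arm:
  deltas: "0.4 -5.5 0 0; 0.8 -11 0 0; 1 -15 0 0; 1 -15 0 0; 1 -15 0 0"

```text
time_s: 2.6
tool_pos: [0.5762, 0.1742, 0.4162]
ee_rot: [3.14, 0.001, -0.16]
wrist_force: [-0.4, -1.3, -0.7]
opening: 0.994
gripper_force: 0.0
```

```bash
python3 - <<'E'
from h import *
i,T,s=wrist();cv2.imwrite("pics/w1.png",i[:,:,::-1]);np.save("w1T.npy",T);go(.6335,.183,.243,-9.3,s)
Ti=np.linalg.inv(T);K=robot.get_calibration("wrist")["camera_matrix"]
for p in((.6335,.183,.273),(.48,.208,.197)):
    q=Ti[:3,:3]@p+Ti[:3,3];print(K[0,0]*q[0]/-q[2]+K[0,2],K[1,1]*q[1]/q[2]+K[1,2])
E
```

```text
t 2.6 pose [0.5762 0.1742 0.4162] yaw -9.2 jog [ 5.52 -1.79 17.32  0.12]
296.90998344289034 167.09857881585827
303.25785685796075 294.1667207389684
```

View pics/w1.png

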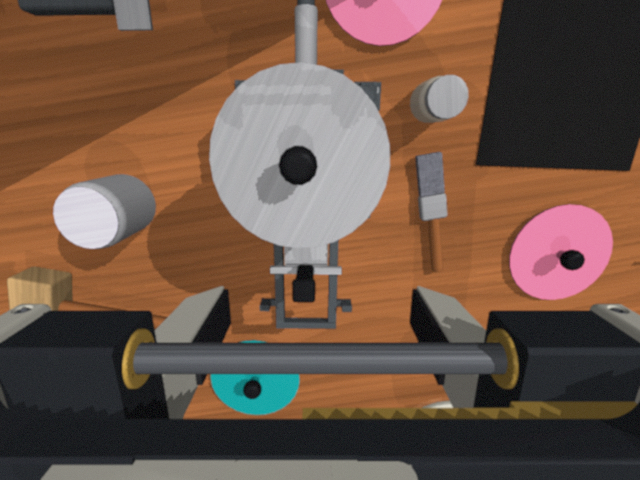

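The wrist view shows the knob at (298,165), within 2 px of the prediction. The handle cap is at (304,290), the lugs at (266,304) and (346,304), and the fingers are open. I'll refine the positions from this view and descend.

```bash
python3 - <<'E'
from h import *
i=cv2.imread("pics/w1.png")[:,:,::-1];T=np.load("w1T.npy")
k,a,_=dark(i,(275,140,322,190),45);print("knob",k,a,onz("wrist",k,.268,T))
h,a,c=dark(i,(288,272,320,306),40);print("handle",h,a,cv2.boundingRect(c))
print("cap",onz("wrist",(304,290),.197,T))
p=[onz("wrist",q,.135,T) for q in((266,304),(346,304))];m=sum(p)/2;d=p[0]-p[1];print("lugs",p,m,np.linalg.norm(d),"yaw",np.degrees(np.arctan2(d[1],d[0]))-90)
x=onz("wrist",k,.268,T);go(x[0],x[1],.30,-9.3);go(x[0],x[1],.243,-9.3)
E
```

```text
knob [297.5974 165.0268] 1001.5 [0.6347 0.1825 0.268 ]
handle [303.553  286.8108] 498.5 (293, 272, 21, 29)
cap [0.4852 0.2062 0.197 ]
lugs [array([0.4439, 0.2699, 0.135 ]), array([0.4261, 0.1597, 0.135 ])] [0.435  0.2148 0.135 ] 0.1117112457738142 yaw -9.196057657111268
t 2.65 pose [0.5764 0.1733 0.4163] yaw -9.3 jog [ 5.6  -1.85 11.63  0.03]
t 2.65 pose [0.5764 0.1733 0.4163] yaw -9.3 jog [ 5.6  -1.85 17.33  0.03]
```

>>> jog_arm:
  deltas: "3 -1 5 0; 5.6 -1.8 10 0; 5.6 -1.8 14 0; 5.6 -1.8 17.2 0; 5.6 -1.8 17.2 0"

```text
time_s: 3.28
tool_pos: [0.6333, 0.1803, 0.2419]
ee_rot: [3.138, 0.005, -0.163]
wrist_force: [-0.3, 0.2, -0.3]
opening: 0.991
gripper_force: 0.0
```

>>> jog_arm:
  deltas: "0 0 0 0; 0 0 0 0; 0 0 0 0; 0 0 0 0"
  gripper: 2.5
  squeeze: 30

```text
time_s: 3.78
tool_pos: [0.6346, 0.184, 0.2455]
ee_rot: [-3.141, -0.001, -0.16]
wrist_force: [0.5, -0.1, 0.7]
opening: 0.609
gripper_force: 0.0
```

>>> jog_arm:
  deltas: "0 0 0 0; 0 0 0 0; 0 0 0 0; 0 0 0 0; 0 0 0 0"

```text
time_s: 4.4
tool_pos: [0.6343, 0.1839, 0.2447]
ee_rot: [-3.142, 0.0, -0.16]
wrist_force: [-0.3, 0.7, 0.3]
opening: 0.353
gripper_force: 30.0
```

>>> jog_arm:
  deltas: "0 0 -0.5 0; 0 0 -1.5 0; 0 0 -3 0; 0 0 -5 0; 0 0 -7 0"

```text
time_s: 5.03
tool_pos: [0.6346, 0.184, 0.3168]
ee_rot: [-3.141, -0.001, -0.16]
wrist_force: [0.6, -0.2, -2.9]
opening: 0.352
gripper_force: 30.0
```

```bash
python3 -c "
from h import *
go(.667,-.225,.32,-9.3)"
```

```text
t 5.03 pose [0.6346 0.184  0.3168] yaw -9.2 jog [ 9.71 39.87 -0.32  0.14]
```

>>> jog_arm:
  deltas: "0.5 2 0 0; 1.5 6 0 0; 2.6 10.5 0 0; 3.7 15 0 0; 4.8 19.5 0 0"

```text
time_s: 5.65
tool_pos: [0.6502, -0.0202, 0.3141]
ee_rot: [3.14, 0.001, -0.162]
wrist_force: [0.6, 0.3, -3.3]
opening: 0.351
gripper_force: 30.0
```

>>> jog_arm:
  deltas: "1.1 4.5 0 0; 2.2 9 0 0; 3.3 13.5 0 0; 4.4 17.5 0 0; 4.9 20.3 0 0"

```text
time_s: 6.28
tool_pos: [0.6653, -0.23, 0.3135]
ee_rot: [3.14, 0.002, -0.165]
wrist_force: [-0.0, 0.7, -3.0]
opening: 0.352
gripper_force: 30.0
```

>>> jog_arm:
  deltas: "0 0 2 0; 0 0 6 0; 0 0 11 0; 0 0 16 0; 0 0 20 0"

```text
time_s: 6.9
tool_pos: [0.6645, -0.2243, 0.1112]
ee_rot: [-3.141, 0.004, -0.159]
wrist_force: [0.6, -0.4, -3.2]
opening: 0.355
gripper_force: 30.0
```

```bash
python3 -c "
from h import *
go(.667,-.225,.0265,-9.3)
i,T,s=wrist();cv2.imwrite('pics/w2.png',i[:,:,::-1]);print(s['wrist_force'],s['gripper_force'])"
```

```text
t 6.9 pose [ 0.6645 -0.2243  0.1112] yaw -9.1 jog [0.26 0.03 8.47 0.17]
[ 0.6481 -0.4274 -3.1618] 29.999234676361084
```

View pics/w2.png

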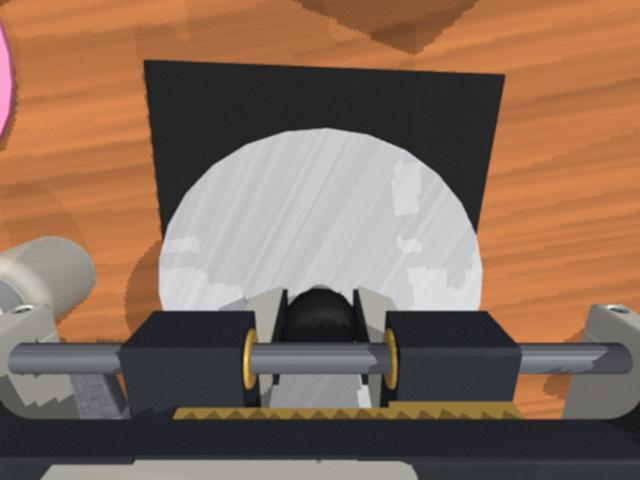

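The lid hangs level at about (320,260), its knob in the pads at (320,310), over the middle of the mat whose far edge runs from (145,60) to (503,74). I lower it gently.

>>> jog_arm:
  deltas: "0.2 0 3 0; 0.2 0 5.5 0; 0.2 0 7 0; 0.2 0 7.8 0; 0.2 0 7.8 0"

```text
time_s: 7.58
tool_pos: [0.6687, -0.2248, 0.0367]
ee_rot: [-3.142, 0.0, -0.16]
wrist_force: [0.4, 0.6, -3.8]
opening: 0.352
gripper_force: 30.0
```

>>> jog_arm:
  deltas: "0 0 0.2 0; 0 0 0.4 0; 0 0 0.5 0; 0 0 0.6 0; 0 0 0.6 0"

```text
time_s: 8.2
tool_pos: [0.6687, -0.2249, 0.0307]
ee_rot: [3.142, 0.0, -0.16]
wrist_force: [-0.2, 0.5, -2.9]
opening: 0.347
gripper_force: 30.0
```

>>> jog_arm:
  deltas: "0 0 0.1 0; 0 0 0.2 0; 0 0 0.3 0; 0 0 0.3 0"

```text
time_s: 8.7
tool_pos: [0.6686, -0.2249, 0.0276]
ee_rot: [-3.142, 0.0, -0.16]
wrist_force: [0.2, 1.2, -3.1]
opening: 0.352
gripper_force: 30.0
```

>>> jog_arm:
  deltas: "0 0 0.05 0; 0 0 0.1 0; 0 0 0.15 0; 0 0 0.15 0"

```text
time_s: 9.2
tool_pos: [0.6688, -0.2249, 0.0267]
ee_rot: [3.141, -0.0, -0.16]
wrist_force: [-1.9, 0.2, 2.0]
opening: 0.351
gripper_force: 30.0
```

Contact: the wrist's vertical force went from −3 to +2 N, so I release.

>>> jog_arm:
  deltas: "0 0 0 0; 0 0 0 0; 0 0 0 0; 0 0 0 0; 0 0 0 0"
  gripper: 8.5

```text
time_s: 9.82
tool_pos: [0.6687, -0.2249, 0.0262]
ee_rot: [-3.142, -0.0, -0.16]
wrist_force: [0.5, 0.3, 0.8]
opening: 0.846
gripper_force: 0.0
```

>>> jog_arm:
  deltas: "0 0 0 0; 0 0 0 0; 0 0 0 0; 0 0 0 0; 0 0 0 0"

```text
time_s: 10.45
tool_pos: [0.6688, -0.2248, 0.0263]
ee_rot: [-3.142, -0.0, -0.16]
wrist_force: [0.1, 1.4, 0.8]
opening: 0.925
gripper_force: 0.0
```

>>> jog_arm:
  deltas: "0 0 -1 0; 0 0 -4 0; 0 0 -10 0; 0 0 -16 0; 0 0 -22 0"

```text
time_s: 11.08
tool_pos: [0.6687, -0.2247, 0.2491]
ee_rot: [3.142, -0.001, -0.16]
wrist_force: [1.1, -0.6, 0.4]
opening: 0.925
gripper_force: 0.0
```

>>> jog_arm:
  deltas: "0 0 -4 0; 0 0 -8 0; -1 -3 -12 0; -4 -7 -13.5 0; -8 -11 -13.5 0"

```text
time_s: 11.7
tool_pos: [0.6077, -0.1014, 0.3837]
ee_rot: [-3.141, -0.004, -0.16]
wrist_force: [0.3, 0.9, -0.1]
opening: 0.922
gripper_force: 0.0
```

```bash
python3 - <<'E'
from h import *
i,T,s=wrist();cv2.imwrite('pics/w3.png',i[:,:,::-1]);go(.44,.215,.32,-9.2,s)
cv2.imwrite('pics/top3.png',robot.camera("top")[:,:,::-1])
E
```

```text
t 11.7 pose [ 0.6077 -0.1014  0.3837] yaw -9.1 jog [-21.58 -28.58   6.37   0.05]
```

View pics/w3.png

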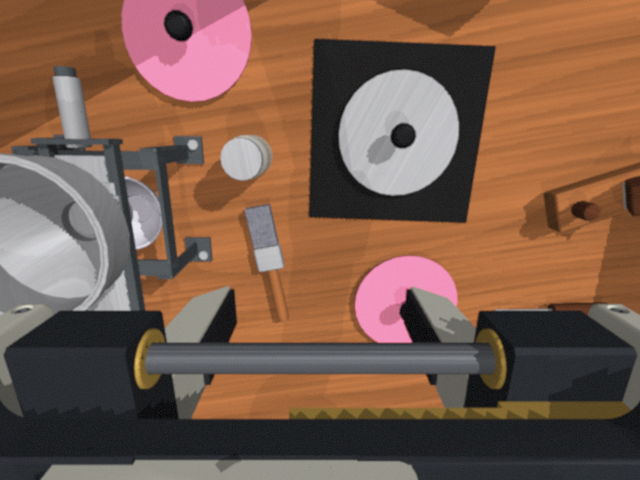

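The lid lies knob up at (400,133), centred on the mat, and the hopper at the left is open. I move on to the handle.

>>> jog_arm:
  deltas: "-4 -4 0 0; -8 -8.5 0 0; -12 -13 0 0; -16 -17.5 1 0; -19 -22 2.5 0"

```text
time_s: 12.42
tool_pos: [0.4534, 0.1457, 0.357]
ee_rot: [3.14, -0.003, -0.159]
wrist_force: [0.7, -0.2, 0.8]
opening: 0.923
gripper_force: 0.0
```

>>> jog_arm:
  deltas: "-1.5 -4 1 0; -2.5 -6.6 3 0; -2.5 -6.6 4 0; -2.5 -6.6 4 0"

```text
time_s: 12.92
tool_pos: [0.4404, 0.2122, 0.3159]
ee_rot: [3.14, 0.001, -0.16]
wrist_force: [-0.4, -0.2, -0.4]
opening: 0.931
gripper_force: 0.0
```

```bash
python3 - <<'E'
from h import *
i,T,s=wrist();cv2.imwrite('pics/w4.png',i[:,:,::-1]);np.save("w4T.npy",T);go(.4815,.2068,.144,-9.2,s)
E
```

```text
t 12.93 pose [0.4404 0.2122 0.3159] yaw -9.2 jog [ 4.14 -0.13 17.19  0.04]
```

View pics/w4.png

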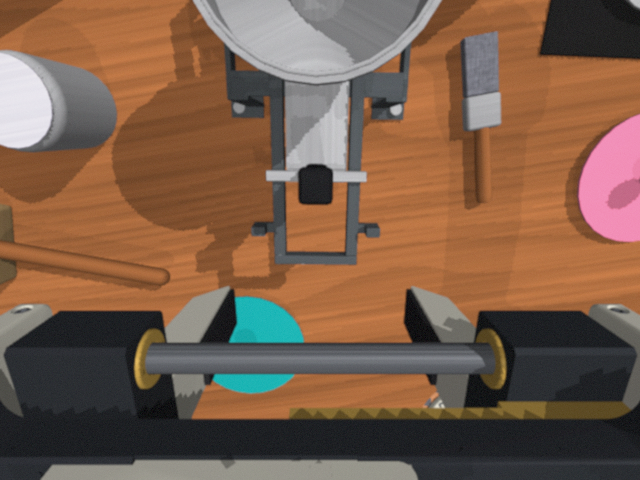

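The cap is at (316,188), the crossbar runs from (266,176) to (367,176), and the lugs are at (260,229) and (372,229).

```bash
python3 - <<'E'
from h import *
i=cv2.imread("pics/w4.png")[:,:,::-1];T=np.load("w4T.npy")
h,a,c=dark(i,(296,160,336,210),35);print("cap",h,a,cv2.boundingRect(c),onz("wrist",h,.195,T))
b=[onz("wrist",q,.130,T) for q in((266,175.5),(367,176.5))];l=[onz("wrist",q,.135,T) for q in((260,228),(372,229))]
for n,p in(("bar",b),("lugs",l)):
    d=p[0]-p[1];print(n,sum(p)/2,np.linalg.norm(d),np.degrees(np.arctan2(d[1],d[0]))-90)
go(.4825,.207,.144,-9.2)
E
```

```text
cap [311.9759 183.8096] 228.5 (299, 165, 33, 39) [0.485  0.2098 0.195 ]
bar [0.4827 0.207  0.13  ] 0.0981244513552768 -9.71209500984125
lugs [0.4319 0.2158 0.135 ] 0.11236511637954522 -9.693635192191223
t 12.97 pose [0.441  0.212  0.3164] yaw -9.2 jog [ 4.18 -0.17 17.24 -0.03]
```

>>> jog_arm:
  deltas: "3 -0.1 4 0; 4.2 -0.2 8 0; 4.2 -0.2 12 0; 4.2 -0.2 15.5 0; 4.2 -0.2 17.1 0"

```text
time_s: 13.6
tool_pos: [0.4826, 0.2062, 0.1438]
ee_rot: [3.14, 0.001, -0.163]
wrist_force: [0.9, 0.3, 0.2]
opening: 0.928
gripper_force: 0.0
```

>>> jog_arm:
  deltas: "0 0 0 0; 0 0 0 0; 0 0 0 0; 0 0 0 0; 0 0 0 0"
  gripper: 1.4
  squeeze: 55

```text
time_s: 14.22
tool_pos: [0.4826, 0.2083, 0.1456]
ee_rot: [-3.141, -0.001, -0.16]
wrist_force: [-0.5, -0.6, -0.5]
opening: 0.431
gripper_force: 0.0
```

>>> jog_arm:
  deltas: "0 0 0 0; 0 0 0 0; 0 0 0 0; 0 0 0 0; 0 0 0 0"

```text
time_s: 14.85
tool_pos: [0.4825, 0.2091, 0.1454]
ee_rot: [-3.14, -0.0, -0.16]
wrist_force: [1.5, 5.7, -2.0]
opening: 0.292
gripper_force: 55.0
```

```bash
python3 -c "
from h import *
go(.4827,.207,.144,-9.2);s=robot.get_state();print(s['wrist_force'],s['opening'],s['gripper_force'],s['ft_torque'])"
```

```text
t 14.85 pose [0.4825 0.2091 0.1454] yaw -9.1 jog [0.05 0.21 0.14 0.06]
[ 1.5491  5.6577 -2.0192] 0.2923195914897689 55.000948905944824 [ 0.8916 -0.2722 -0.06  ]
```

```bash
python3 - <<'E'
from h import *
i,T,s=wrist();j=robot.camera("scene");t=robot.camera("top")
a=cv2.resize(i[180:420,200:440],(400,400),interpolation=2);b=cv2.resize(j[150:270,290:410],(400,400),interpolation=2)
cv2.imwrite('pics/w5.png',np.hstack([a,b])[:,:,::-1]);print(s['opening'],s['tool_pos'],s['wrist_force'])
E
```

```text
0.2923195914897689 [0.4825 0.2091 0.1454] [ 1.5491  5.6577 -2.0192]
```

View pics/w5.png

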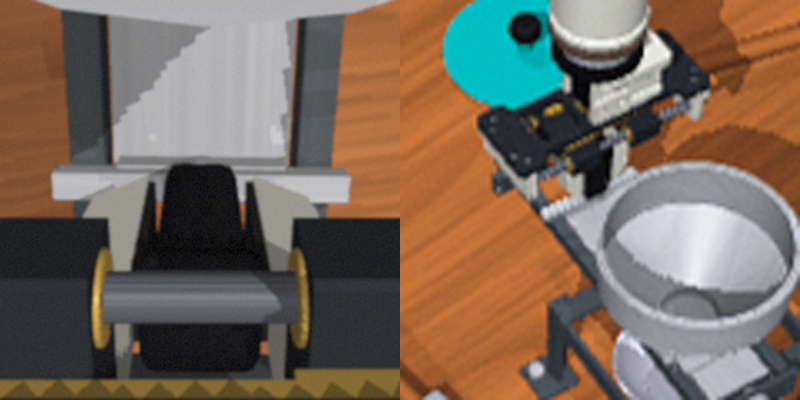

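The pads straddle the black handle, but the 27 mm opening is wider than the 22 mm grip, so they may be on the 28 mm cap. I'll regrip slightly lower and re-centred.

>>> jog_arm:
  deltas: "0 0 0 0; 0 0 0 0; 0 -0.1 0.2 0; 0 -0.2 0.4 0; 0 -0.2 0.5 0"
  gripper: 4.5

```text
time_s: 15.62
tool_pos: [0.4825, 0.2103, 0.14]
ee_rot: [3.141, 0.0, -0.16]
wrist_force: [0.0, 0.4, -0.0]
opening: 0.494
gripper_force: 0.0
```

>>> jog_arm:
  deltas: "0 0 0 0; 0 0 0 0; 0 0 0 0; 0 0 0 0; 0 0 0 0"
  gripper: 1.4

```text
time_s: 16.25
tool_pos: [0.4825, 0.2091, 0.1402]
ee_rot: [3.14, 0.0, -0.161]
wrist_force: [-2.0, -5.2, 4.4]
opening: 0.25
gripper_force: 55.0
```

>>> jog_arm:
  deltas: "0 0 0 0; 0 0 0 0; 0 0 0 0"

```text
time_s: 16.62
tool_pos: [0.4825, 0.2091, 0.1402]
ee_rot: [3.14, 0.0, -0.161]
wrist_force: [-1.2, -5.5, 3.7]
opening: 0.248
gripper_force: 55.0
```

Opening is now 22.8 mm, so the pads are on the grip proper. I pull.

>>> jog_arm:
  deltas: "-0.7 0.1 0 0; -1.8 0.1 0 0; -2.9 0.1 0 0; -4 0.1 0 0; -4.8 0.1 0 0"

```text
time_s: 17.25
tool_pos: [0.4375, 0.2171, 0.1402]
ee_rot: [-3.139, -0.004, -0.161]
wrist_force: [11.5, 0.4, -10.7]
opening: 0.248
gripper_force: 55.0
```

>>> jog_arm:
  deltas: "-0.4 0 0 0; -0.7 0 0 0; -0.7 0 0 0; -0.7 0 0 0"

```text
time_s: 17.75
tool_pos: [0.4312, 0.2182, 0.1403]
ee_rot: [-3.138, -0.005, -0.161]
wrist_force: [11.0, -0.7, -10.3]
opening: 0.246
gripper_force: 55.0
```

```bash
python3 - <<'E'
from h import *
i,T,s=wrist();np.save("w6T.npy",T);t=robot.camera("top");j=robot.camera("scene")
print(s['opening'],s['gripper_force'],s['tool_pos'],s['wrist_force'],np.linalg.norm(s['tool_pos'][:2]-[.4825,.2091]))
cv2.imwrite('pics/w6.png',i[:,:,::-1])
E
```

```text
0.24639023235649526 54.98206436634064 [0.4312 0.2182 0.1403] [ 10.9732  -0.672  -10.258 ] 0.05213637612019988
```

View pics/w6.png

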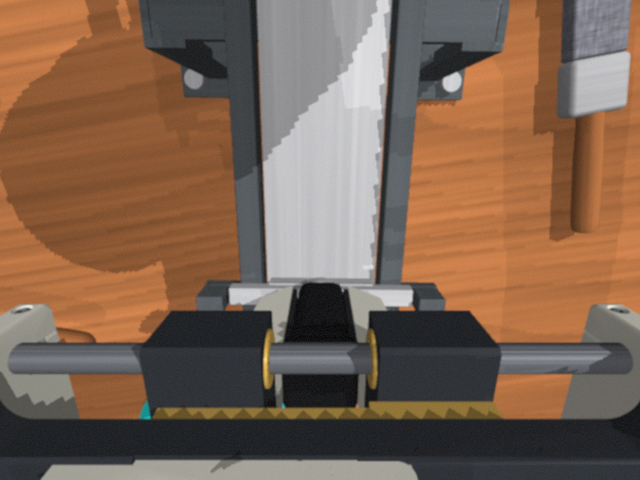

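The crossbar, ends at (232,293) and (410,293), is nearly level with the lugs at (213,296) and (427,296), and travel is about 52 mm. A few millimetres more, then I hold.

>>> jog_arm:
  deltas: "-0.2 0 0 0; -0.3 0 0 0; -0.3 0 0 0; -0.3 0 0 0; -0.3 0 0 0"

```text
time_s: 18.52
tool_pos: [0.4284, 0.2187, 0.1402]
ee_rot: [-3.138, -0.005, -0.161]
wrist_force: [12.1, -0.5, -11.4]
opening: 0.255
gripper_force: 55.0
```

```bash
python3 - <<'E'
from h import *
i,T,s=wrist();cv2.imwrite('pics/w7.png',cv2.resize(i[260:340,180:460],(800,229),interpolation=2)[:,:,::-1])
print(s['time_s'],s['opening'],s['gripper_force'],s['tool_pos'],s['wrist_force'],np.linalg.norm(s['tool_pos'][:2]-[.4825,.2091]))
E
```

```text
18.525 0.2546328078172345 54.97997045516968 [0.4284 0.2187 0.1402] [ 12.1271  -0.4757 -11.4464] 0.05499882542376367
```

View pics/w7.png

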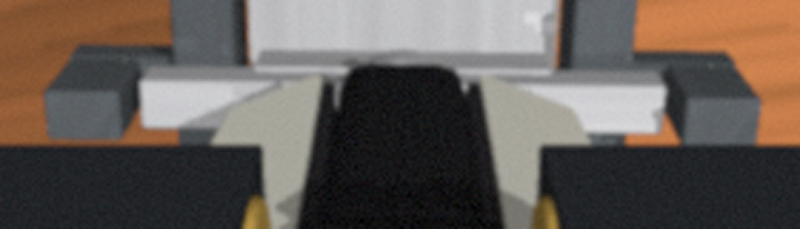

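```bash
python3 - <<'E'
from h import *
i,T,s=wrist();f=lambda u,v:(180+u*.35,260+v*80/229)
b=(onz("wrist",f(140,105),.13,T)+onz("wrist",f(665,105),.13,T))/2
l=(onz("wrist",f(88,113.5),.135,T)+onz("wrist",f(722,113.5),.135,T))/2
print(b,l,(b-l)@[np.cos(.165),-np.sin(.165),0])
E
```

```text
[0.4288 0.2168 0.13  ] [0.4295 0.2163 0.135 ] -0.0007720605250272737
```

The bar is level with the lugs to about 1 mm, and the handle is held at 55 N. I hand in.

```bash
python3 -c "
from cell import robot
print(robot.close_job())"
```

```text
the job is handed in; nothing more can be done
None
```

I handed the job in with the lid lying knob up in the middle of the mat and the gate held at the mark (about 55 mm travel, crossbar within 1 mm of the lugs), handle gripped at 55 N; the hand-in gave no verdict.

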